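# Angle the bamboo panel past the post into its bay

### The arm

A 7-joint arm with a two-finger parallel gripper is mounted at the origin on the work surface. World frame = base frame: x ahead of the robot, y to its left, z up, the work surface at z = 0. Lengths are in m, angles in rad, forces in N, time in s.
With the tool pointing down it reaches from about 0.4 to 0.875 m from the base axis. Payload 19.3 kg.
Tool frame: the origin (TCP) lies at the very end of the fingers, on their centre line; the grasp point (between the pads) lies bot.pinch_z behind it (bot.pinch_z is the distance from the TCP to the grasp point, in m); z points along the fingers, y is the line along which they close (so a half turn about z gives the same grasp; the last joint's range is limited). The gripper opens to 85 mm and grips with 20 to 120 N. Pads are 22 mm wide; open, the fingers measure 114 mm over their backs; the gripper's body (76 mm by 85 mm) begins 54 mm behind the grasp point. The pads swing forward as they close: fully open they stand 13 mm farther back than shut.
Start: joints at [1.182, 0.521, -0.036, 1.599, 0.021, 1.021, -0.113], TCP at [0.196, -0.594, 0.231] pointing down, gripper open.
Joint ranges: [-2.91, 2.91], [-0.3, 2.13], [-1.5, 1.42], [0.17, 2.43], [-1.26, 4.41], [0.16, 1.93], [-2.52, 2.52]. Speed limits (rad/s): [1.89, 1.89, 2.39, 2.39, 3.01, 3.01, 3.01].

### API

Orientations are given as [roll, pitch, yaw] about the fixed x, y, z axes, in that order (R = Rz(yaw) Ry(pitch) Rx(roll)).
In Python, from workcell import bot, grab_frame, ticket gives the robot as it stands.
- The arm moves only by the tool arm_command, never from a script. Its argument "commands" is a list of rows, each a list of 3 entries, a list of its own where there are three numbers: the shift along the world's x, y, z in mm, then the turn about the world's z in rad, then the gripper command: -1 is fully open, 1 is shut, values between are in proportion. In form: [[[tx, ty, tz], roll, fingers], ...]. A call has 1 to 20 rows; each row shifts and turns the commanded pose from where the row before left it; what a row does not reach is not made up. A row lasts 1/10 s, in which the tool goes at most 50 mm and 8.59 degrees, less where a joint would pass 70% of its speed; a pose out of reach is approached as far as the arm can. A call with a gripper value outside its range is refused whole. The fingers move at their own pace and stop on an object; "newtons" is the grip in N (left out, the last holds). Time passes only in rows, so rows that do not move let the fingers close. It gives the time, the measured TCP pose, the force, the opening and the grip force at its end, in the units of the state.
- bot.observe(): the state, without advancing time (a new reading comes with each control period).
- grab_frame(name): name is "scene" or "side" or "wrist"; returns a dict with "image" (420x560x3 uint8, red, green, blue), "vertical_fov" (degrees; the focal length in pixels is half the picture's height over the tangent of half this angle, whatever the lens; pixels are square), "cx", "cy" (the principal point, pixels), "R" (3x3) and "t" (3): a world point X has camera coordinates R X + t. Camera axes: x right, y down, z forward; pixel columns grow to the right and rows downward; lengths in m; the calibration is good to about 2 mm. The wrist camera is an equidistant fisheye: a pixel r from the principal point sees the ray r / f radians off the axis. A picture is of the moment at which its call begins. There is no depth.
- ticket.job_done(): hands the job in; it is judged then, once.
The state is a dict: "clock": time; "qpos": joint angles; "qd": joint speeds; "joint_efforts": joint torques, N m; "position": TCP position; "tool_rot": TCP orientation; "force": force on the tool from outside, world axes, zero at the start; "moment": the same for the moment, N m; "grip_width": finger opening in m; "finger_force": force on a finger pad.
Only numpy, scipy, OpenCV 4.12 (cv2) and the standard library are available. Lean on these libraries where they do the work, as an engineer would, in place of code of your own. Each camera call takes 0.05 s, during which the arm holds its last target. There are 200 camera calls.

### The job

Push the long bamboo panel along the table into the wooden bay: angle its blue end in behind the red-topped post first, then push the yellow end in, until the whole panel lies along the bay's back wall, touching it or nearly so. Only push it with the fingertips or the outside of the fingers: do not lift, tip or carry it, and leave everything else on the table where it is.

Things in the scene. Friction and masses are not known exactly. Their poses are not given: they have to be found in the camera images.
- panel: Bamboo panel: two canes side by side, joined by a blue and a yellow cross slat, each 80 mm from the middle. 210 long, 40 wide, 20 high (24 over the slats), square ends, 0.15 kg; slides flat. Origin: centre of underside; x along its length to the blue end, z up. Starts in front of bay and post (robot side), roughly parallel to the back wall, blue end to the left (+y).
- blue_end (a point): Middle of the panel's blue-slat end face, on the underside (105 mm from the panel's origin).
- yellow_end (a point): Middle of the panel's yellow-slat end face, on the underside (105 mm from the panel's origin).
- bay: Brown wooden bay fixed to the table, open towards the robot: a back and two side walls 12 mm thick, 30 high, no floor but the table. Inside 270 long (y), 75 deep (x). Origin: on the table, middle of the back wall's inner face; x points away from the robot through the back wall, so the inside is x -75 (mouth) to 0, y -135 to +135.
- post: Fixed dark wood post with a red top, 24 mm across, 50 tall, 23 to 37 mm (its centre) in front of the bay's mouth and about 60 in from its left (+y) wall. From it to the bay's right wall is less than the panel's length: the panel goes in only at an angle, blue end first behind the post. Origin: centre of its foot.
- glue_jar: Bystander: white glue jar with a red lid, 52 mm across, 70 mm tall, standing to the left of the post. Leave it alone. Origin: centre of its underside.
- cane_offcut: Bystander: upright bamboo offcut (open tube), 42 mm across, 65 mm tall, standing to the right of the bay. Leave it alone. Origin: centre of its underside.
- salt_jar: Bystander: glass jar with a red lid, 72 mm across, 110 mm tall, off to one side of the bay. Leave it alone. Origin: centre of its underside.
- water_bottle: Bystander: clear bottle with a blue cap, 66 mm across, 200 mm tall, off to one side of the bay. Leave it alone. Origin: centre of its underside.
- mug: Bystander: white mug, 84 mm across, 90 mm tall, at the right of the table. Leave it alone. Origin: centre of its underside.
- green_plate: Bystander: shallow green plastic plate, 170 mm across, 16 mm high, at the left of the table. Leave it alone. Origin: centre of its underside.
- paste_brush: Bystander: paste brush lying flat at the left of the table; origin on the table under its middle. Leave it alone.
Not all that is in view belongs to the job. What is shaped like the panel but orange or pink is not meant.

How it is judged:
By the outcome, as a careful person would: the job done as asked, in the order asked, and still so for the second after the job is handed in, with the robot touching nothing.
It also fails if it takes over 61 s, if anything falls off the work surface, if the arm or the gripper's body presses on something with over 40 N, if the wrist force passes 120 N, or if a joint passes its speed limit or range.

## Working session

There is one attempt and no reset: what is moved stays moved. The work goes in short steps, Python scripts to look and compute and a tool call to move; the robot and the scene stay as the last step left them, time stands still between calls to the robot, and variables do not carry over. Pictures are saved under pics/ and viewed, at most 10 in all, crops included, and the job is handed in when it is done.

Besides the shell and the picture viewer there is one more tool, called after "Request:" as name(argument=value, ...) on one line, values as JSON. arm_command: Moves the arm, as the interface text tells. Its arguments: {"type":"object","properties":{"commands":{"type":"array"},"newtons":{"type":"number"}},"required":["commands"]}

```bash
mkdir -p pics; cat > h.py <<'E'
import numpy as np, cv2
from workcell import bot, grab_frame, ticket
def snap(n,f):
    g=grab_frame(n); cv2.imwrite(f'pics/{f}.png',g['image'][:,:,::-1]); np.savez(f'pics/{f}.npz',**{k:g[k] for k in('vertical_fov','cx','cy','R','t')}); return g
def px2w(f,uv,z=0):
    g=np.load(f'pics/{f}.npz'); F=210/np.tan(np.radians(g['vertical_fov']/2)); R,t=g['R'],g['t']; o=-R.T@t; out=[]
    for u,v in uv:
        d=R.T@np.array([(u-g['cx'])/F,(v-g['cy'])/F,1]); out.append((o+d*(z-o[2])/d[2])*1000)
    return np.round(np.array(out)[:,:2],1)
E
python3 - <<'E'
from h import *
for n in('scene','side'): g=snap(n,n+'1'); print(n,g['vertical_fov'],(-g['R'].T@g['t']).round(2))
o=bot.observe(); print(o['clock'],o['position'],o['tool_rot'],o['grip_width'],bot.pinch_z)
E
```

```text
scene 52.76803958918758 [1.13 0.59 0.69]
side 44.49210663104513 [0.16 1.16 1.04]
0.1 [ 0.19576118 -0.59322573  0.23078583] [-3.14054324e+00  7.76449342e-05  3.18778207e-01] 0.08540053652179357 0.0187
```

View pics/scene1.png

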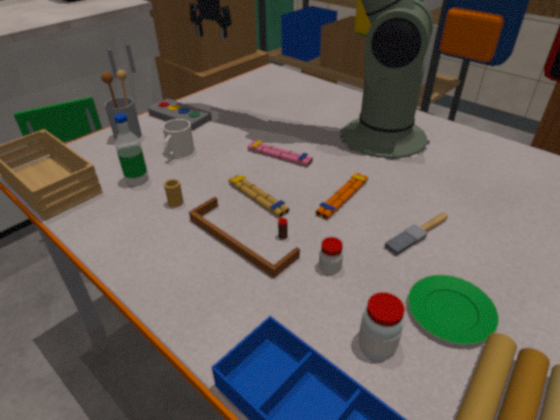

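View pics/side1.png

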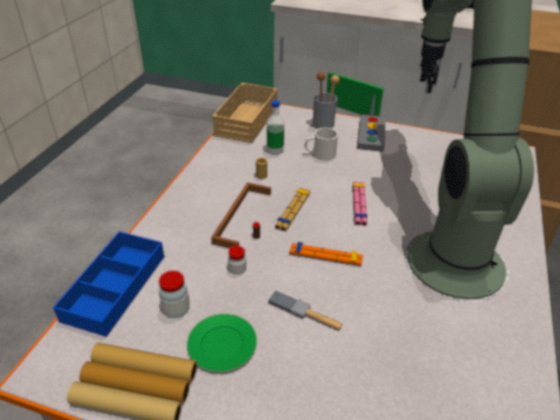

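The scene view has the panel at about (258,195), the bay at (190-298, 200-272), the red post at (283,228), the glue jar at (331,255), the orange decoy at (343,195) and the offcut at (174,193). I'll enlarge that area from both views.

```bash
python3 - <<'E'
import cv2
a=cv2.imread('pics/scene1.png')[160:285,160:360]; cv2.imwrite('pics/c1.png',cv2.resize(a,None,fx=4,fy=4,interpolation=cv2.INTER_CUBIC))
a=cv2.imread('pics/side1.png')[150:280,200:370]; cv2.imwrite('pics/c2.png',cv2.resize(a,None,fx=4,fy=4,interpolation=cv2.INTER_CUBIC))
E
```

```text
(no output)
```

View pics/c1.png

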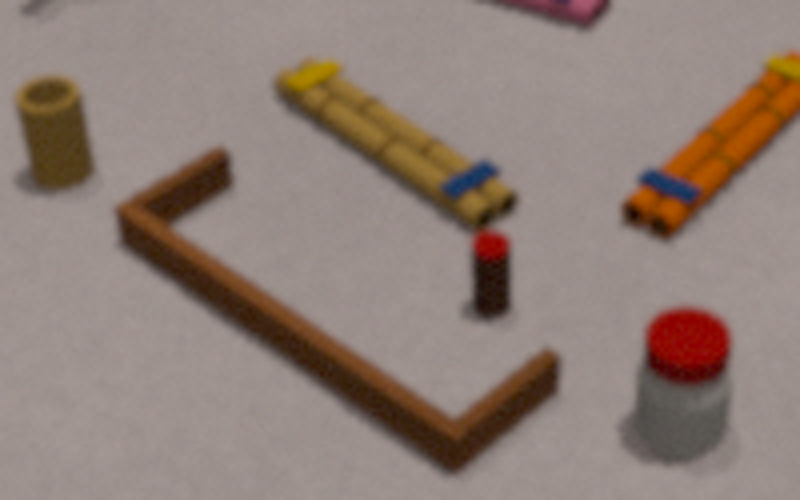

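View pics/c2.png

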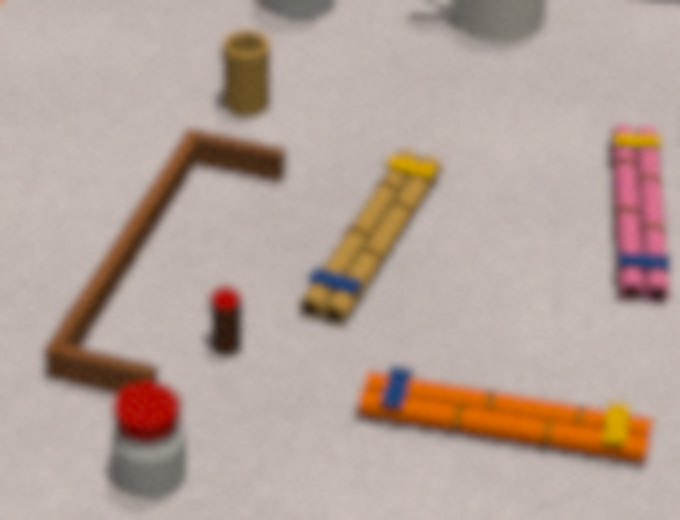

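```bash
python3 - <<'E'
from h import *
A=dict(outR=(120,210,30),outL=(455,440,30),tipR=(226,152,30),tipL=(551,353,30),blue=(470,180,24),yel=(313,75,24),post=(491,243,50),jar=(688,335,70),off=(50,93,65),oblue=(668,186,24))
B=dict(outR=(190,132,30),outL=(50,348,30),tipR=(283,155,30),tipL=(157,372,30),blue=(335,280,24),yel=(413,165,24),post=(226,298,50),jar=(148,408,70),off=(247,43,65),oblue=(397,388,24))
for k in A:
    a=A[k];b=B[k]
    print(k,px2w('scene1',[(160+a[0]/4,160+a[1]/4)],a[2]/1e3)[0],px2w('side1',[(200+b[0]/4,150+b[1]/4)],b[2]/1e3)[0])
E
```

```text
outR [ 693.6 -124.9] [ 688.2 -121.4]
outL [695.  161.5] [688.2 161.8]
tipR [ 610.8 -121.2] [ 604.8 -117.2]
tipL [611.2 156.1] [604.8 159.8]
blue [521.6  10.8] [517.4  12.7]
yel [ 508. -150.] [ 502.1 -147.5]
post [580.9  83.3] [578.   88.2]
jar [584.1 227.6] [579.8 234.7]
off [ 673.  -215.5] [ 670.7 -212.9]
oblue [442.7 108.2] [437.8 112.4]
```

Measured positions in mm:
- **Bay:** inner back wall at x≈680, mouth at x≈605, inner y from -116 to 154.
- **Post:** (579, 86).
- **Panel:** centre (515, -68), turned about 5°.

Plan:
1. Push the blue end in +x until the panel is at about 30°.
2. Push the yellow end along the panel's axis.
3. Push the yellow end in +x until the panel lies along the back wall.

Request:
arm_command(commands=[[[17,25,0],-0.0266,1],[[17,25,0],-0.0266,1],[[17,25,0],-0.0266,1],[[17,25,0],-0.0266,1],[[17,25,0],-0.0266,1],[[17,25,0],-0.0266,1],[[17,25,0],-0.0266,1],[[17,25,0],-0.0266,1],[[17,25,0],-0.0266,1],[[17,25,0],-0.0266,1],[[17,25,0],-0.0266,1],[[17,25,0],-0.0266,1]], newtons=40)

```text
clock: 1.3
position: [0.4003, -0.2924, 0.2312]
tool_rot: [-3.141, 0.0, -0.002]
force: [0.4, -0.7, 0.2]
grip_width: -0.0001
finger_force: 0.0
```

Request:
arm_command(commands=[[[5,25,0],0,1],[[5,25,0],0,1],[[5,25,0],0,1],[[5,26,0],0,1],[[5,26,0],0,1],[[5,26,0],0,1],[[5,26,-10],0,1],[[5,26,-20],0,1],[[5,26,-20],0,1],[[5,26,-20],0,1],[[5,26,-20],0,1],[[5,25,-20],0,1],[[0,0,-20],0,1],[[0,0,-20],0,1],[[0,0,-20],0,1],[[0,0,-10],0,1],[[0,0,0],0,1]])

```text
clock: 3.0
position: [0.4591, 0.0145, 0.0503]
tool_rot: [3.141, 0.002, -0.0]
force: [1.0, 1.0, 0.6]
grip_width: 0.0001
finger_force: 0.0
```

Request:
arm_command(commands=[[[0,0,-20],0,1],[[0,0,-15],0,1],[[0,0,-5],0,1],[[10,0,0],0,1],[[10,0,0],0,1],[[6,0,0],0,1],[[4,0,0],0,1],[[4,0,0],0,1],[[4,0,0],0,1],[[5,0,0],0,1],[[5,0,0],0,1],[[5,0,0],0,1],[[5,0,0],0,1],[[5,0,0],0,1],[[5,0,0],0,1],[[5,0,0],0,1],[[5,0,0],0,1],[[4,0,0],0,1],[[0,0,0],0,1]])

```text
clock: 4.9
position: [0.5424, 0.0145, 0.0113]
tool_rot: [-3.141, -0.0, -0.001]
force: [-0.5, -0.1, 0.9]
grip_width: 0.0002
finger_force: 0.0
```

```bash
cat >> h.py <<'E'
def slats(f):
    "slat centres (mm) by colour, near the job; averages the views in f"
    out={}
    for n in('scene','side'):
        g=snap(n,n+f); hsv=cv2.cvtColor(g['image'],cv2.COLOR_RGB2HSV)
        for c,lo,hi in(('blue',(100,120,50),(125,255,255)),('yellow',(24,190,150),(32,255,255))):
            m=cv2.inRange(hsv,lo,hi); k,_,st,ce=cv2.connectedComponentsWithStats(m)
            for i in range(1,k):
                w=px2w(n+f,[ce[i]],.023)[0]
                if 20<st[i,4]<400 and 480<w[0]<690 and -190<w[1]<170: print(n,c,st[i,4],w)
E
python3 - <<'E'
from h import *
slats('2')
a=cv2.imread('pics/scene2.png')[120:285,120:360]; cv2.imwrite('pics/c3.png',cv2.resize(a,None,fx=3,fy=3,interpolation=2))
E
```

```text
scene blue 36 [ 5.712e+02 -4.000e-01]
```

View pics/c3.png

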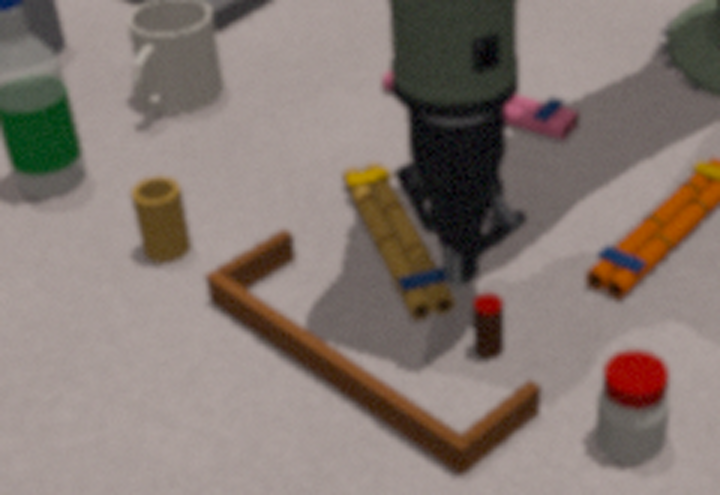

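The panel has turned as planned. In full-image pixels the blue slat is at (260.7, 213.3) and the yellow slat at (242.3, 179).

```bash
python3 - <<'E'
from h import *
w=px2w('scene2',[(120+422/3,120+280/3),(120+367/3,120+177/3)],.024); print(w,w.mean(0),np.degrees(np.arctan2(*(w[0]-w[1]))))
E
```

```text
[[ 574.     2.5]
 [ 501.3 -140.7]] [537.65 -69.1 ] 26.916065206426858
```

Request:
arm_command(commands=[[[5,0,0],0,1],[[5,0,0],0,1],[[5,0,0],0,1],[[0,0,0],0,1],[[-10,0,0],0,1],[[-20,0,10],0,1],[[-10,0,40],0,1],[[0,0,40],0,1],[[-7,-19,10],0.083,0.7],[[-7,-19,0],0.083,0.7],[[-7,-19,0],0.083,0.7],[[-7,-19,0],0.083,0.7],[[-7,-19,0],0.083,0.7],[[-7,-19,0],0.083,0.7],[[-7,-19,0],0.083,0.7],[[-7,-19,0],0.083,0.7],[[-7,-19,0],0.083,0.7],[[-7,-19,0],0.083,0.7],[[-3,-19,0],0.083,0.7],[[0,0,0],0.083,0.7]])

```text
clock: 7.0
position: [0.4422, -0.1967, 0.1111]
tool_rot: [-3.141, 0.001, 0.996]
force: [-0.6, 1.4, 0.1]
grip_width: 0.0127
finger_force: 0.0
```

```bash
sed -i 's/(100,120,50)/(100,90,40)/; s/(24,190,150),(32/(22,195,110),(33/; s/20<st/8<st/' h.py; python3 - <<'E'
from h import *
slats('3')
a=cv2.imread('pics/scene3.png')[140:285,140:360]; b=cv2.imread('pics/side3.png')[150:280,200:350]
r=lambda i:cv2.resize(i,(400,int(400*i.shape[0]/i.shape[1])),interpolation=2)
a,b=r(a),r(b);h=max(len(a),len(b)); p=lambda i:cv2.copyMakeBorder(i,0,h-len(i),0,0,0)
cv2.imwrite('pics/c4.png',np.hstack([p(a),p(b)]))
E
```

```text
scene blue 45 [585.7  -4.8]
scene yellow 50 [ 499.4 -139.8]
side blue 21 [583.3   0.9]
side yellow 31 [ 495.7 -133. ]
```

View pics/c4.png

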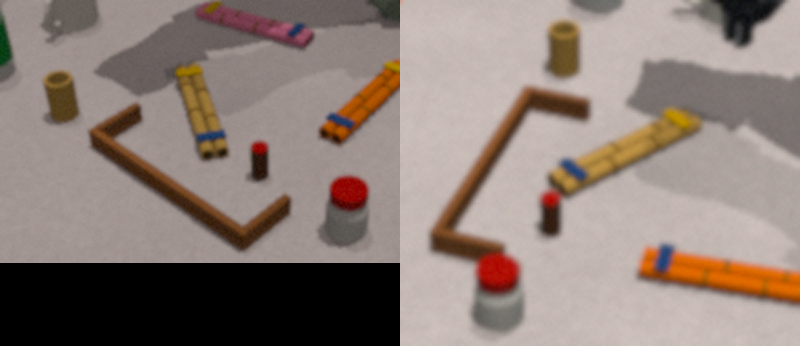

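The panel is at (541, -69), turned 33°, and clear of the post. Next I line up behind the yellow end and push along the axis.

Request:
arm_command(commands=[[[11,-7,-20],0,0.7],[[0,0,-30],0,0.7],[[0,0,-30],0,0.7],[[0,0,-20],0,0.7],[[8.1,12.6,0],0,0.7],[[8.1,12.6,0],0,0.7],[[5.4,8.4,0],0,0.7],[[2.7,4.2,0],0,0.7],[[2.7,4.2,0],0,0.7],[[2.7,4.2,0],0,0.7],[[2.7,4.2,0],0,0.7],[[2.7,4.2,0],0,0.7],[[2.7,4.2,0],0,0.7],[[2.7,4.2,0],0,0.7],[[2.7,4.2,0],0,0.7],[[2.7,4.2,0],0,0.7],[[2.7,4.2,0],0,0.7],[[2.7,4.2,0],0,0.7],[[0,0,0],0,0.7]])

```text
clock: 9.0
position: [0.5067, -0.1208, 0.0113]
tool_rot: [3.141, -0.001, 0.997]
force: [-0.3, 0.2, -0.1]
grip_width: 0.0126
finger_force: 0.0
```

```bash
python3 -c "
from h import *
slats('4')"
```

```text
scene blue 53 [616.8  43.1]
scene yellow 19 [519.1 -84.3]
side blue 17 [618.2  46.1]
side yellow 26 [521.9 -81.9]
```

Request:
arm_command(commands=[[[2.6,4.2,0],0.012,0.7],[[2.6,4.2,0],0.012,0.7],[[2.6,4.2,0],0.012,0.7],[[2.6,4.2,0],0.012,0.7],[[2.6,4.2,0],0.012,0.7],[[2.6,4.2,0],0.012,0.7],[[0,0,0],0,0.7]])

```text
clock: 9.8
position: [0.5222, -0.0957, 0.0113]
tool_rot: [3.141, -0.001, 1.069]
force: [-1.0, 0.5, -0.8]
grip_width: 0.0128
finger_force: 0.0
```

```bash
python3 -c "
from h import *
slats('5')"
```

```text
scene blue 58 [630.1  70.5]
scene yellow 25 [535.8 -59.2]
side blue 24 [629.5  74.5]
side yellow 34 [541.  -58.1]
```

Request:
arm_command(commands=[[[2.4,4.4,0],0.015,0.7],[[2.4,4.4,0],0.015,0.7],[[2.4,4.4,0],0.015,0.7],[[2.4,4.4,0],0.015,0.7],[[2.4,4.4,0],0.015,0.7],[[2.4,4.4,0],0.015,0.7],[[0,0,0],0,0.7]])

```text
clock: 10.6
position: [0.5366, -0.0692, 0.0113]
tool_rot: [3.141, -0.001, 1.159]
force: [0.5, 0.0, -0.4]
grip_width: 0.0131
finger_force: 0.0
```

```bash
python3 -c "
from h import *
slats('6')"
```

```text
scene blue 64 [644.1  98.1]
scene yellow 26 [550.  -31.4]
side blue 25 [643.  103.4]
side yellow 33 [554. -30.]
```

The blue end is now behind the post and near the back wall: C=(598, 35), θ=35°. I'll back off and go round to the robot side of the yellow end.

Request:
arm_command(commands=[[[-7,-10,0],0,0.7],[[-7,-10,0],0,1],[[0,0,30],0,1],[[0,0,30],0,1],[[-1,7,0],-0.14,1],[[-1,7,0],-0.14,1],[[-1,7,0],-0.14,1],[[-1,7,0],-0.14,1],[[-1,7,0],-0.14,1],[[-1,7,0],-0.14,1],[[-1,7,0],-0.14,1],[[-1,7,0],-0.14,1],[[-1,7,0],-0.14,1],[[-1,7,0],-0.14,1],[[-1,7,0],-0.14,1],[[-4,9,0],-0.14,1],[[0,0,0],-0.08,1],[[0,0,0],0,1]])

```text
clock: 12.5
position: [0.5066, -0.0051, 0.0713]
tool_rot: [3.141, -0.0, -0.605]
force: [0.1, -0.4, -0.4]
grip_width: 0.0001
finger_force: 0.0
```

```bash
python3 -c "
from h import *
slats('7')"
```

```text
scene blue 63 [643.5  98.3]
scene yellow 47 [558.  -38.6]
side blue 26 [642.9 103.2]
side yellow 30 [555.7 -30.2]
```

Request:
arm_command(commands=[[[0,0,-25],0,1],[[0,0,-25],0,1],[[0,0,-10],0,1],[[8,-5,0],0,1],[[8,-5,0],0,1],[[5,-3,0],0,1],[[5,-3.3,0],0.03,1],[[5,-3.3,0],0.03,1],[[5,-3.3,0],0.03,1],[[5,-3.3,0],0.03,1],[[5,-3.3,0],0.03,1],[[5,-3.2,0],0.03,1],[[5,-3,0],0.03,1],[[5,-2.8,0],0.03,1],[[5,-2.6,0],0.03,1],[[0,0,0],0,1]])

```text
clock: 14.2
position: [0.5739, -0.0457, 0.0113]
tool_rot: [-3.141, -0.001, -0.331]
force: [-0.9, -0.0, -0.1]
grip_width: 0.0002
finger_force: 0.0
```

```bash
python3 -c "
from h import *
slats('8')"
```

```text
scene blue 61 [640.6 101.4]
scene yellow 43 [608.7 -57.2]
side blue 26 [639.1 105.2]
side yellow 17 [609.5 -49.5]
```

Request:
arm_command(commands=[[[4.5,-0.5,0],0.066,1],[[4.5,-0.5,0],0.066,1],[[4.5,-0.5,0],0.066,1],[[4.5,-0.5,0],0.066,1],[[4,0,0],0.066,1],[[0,0,0],0,1],[[-10,0,0],0,1],[[-10,0,0],0,1],[[0,15,0],0,1],[[0,20,0],0,1],[[0,20,0],0,1],[[0,12,0],0,1],[[0,0,0],0,1]])

```text
clock: 15.6
position: [0.5748, 0.022, 0.0114]
tool_rot: [-3.141, 0.0, -0.0]
force: [1.1, -0.0, 0.5]
grip_width: 0.0002
finger_force: 0.0
```

```bash
python3 -c "
from h import *
slats('9')"
```

```text
scene blue 61 [641.3 107.4]
scene yellow 56 [627.8 -52.6]
side blue 25 [640.1 111.5]
```

Request:
arm_command(commands=[[[12,-2,0],0,1],[[9,0,0],0,1],[[4,0,0],0,1],[[4,0,0],0,1],[[4,0,0],0,1],[[4,0,0],0,1],[[4,0,0],0,1],[[4,0,0],0,1],[[0,0,0],0,1]])

```text
clock: 16.6
position: [0.6207, 0.0179, 0.0113]
tool_rot: [-3.141, -0.001, -0.002]
force: [0.6, -0.9, 0.0]
grip_width: 0.0002
finger_force: 0.0
```

```bash
python3 -c "
from h import *
slats('10')"
```

```text
scene blue 61 [655.3 109.7]
scene yellow 56 [651.4 -50.5]
side blue 27 [656.3 113.8]
```

Request:
arm_command(commands=[[[2,0,0],0,1],[[2,0,0],0,1],[[2,0,0],0,1],[[0,0,0],0,1]])

```text
clock: 17.1
position: [0.6265, 0.0178, 0.0113]
tool_rot: [-3.142, -0.0, -0.002]
force: [0.4, -0.1, 0.1]
grip_width: 0.0003
finger_force: 0.0
```

Request:
arm_command(commands=[[[1,0,0],0,1],[[1,0,0],0,1],[[0,0,0],0,1]])

```text
clock: 17.4
position: [0.6283, 0.0178, 0.0113]
tool_rot: [-3.142, -0.0, -0.003]
force: [0.2, -0.6, -0.1]
grip_width: 0.0001
finger_force: 0.0
```

Request:
arm_command(commands=[[[1,0,0],0,1],[[1,0,0],0,1],[[0,0,0],0,1]])

```text
clock: 17.7
position: [0.6304, 0.0178, 0.0113]
tool_rot: [-3.142, -0.0, -0.002]
force: [-0.2, 0.0, -0.8]
grip_width: 0.0
finger_force: 0.0
```

```bash
python3 - <<'E'
from h import *
slats('11')
a=cv2.imread('pics/scene11.png')[190:280,180:310]; b=cv2.imread('pics/side11.png')[170:260,200:290]
r=lambda i:cv2.resize(i,None,fx=540/90*.6,fy=540/90*.6,interpolation=2)
cv2.imwrite('pics/c5.png',np.hstack([r(a),r(b)]))
E
```

```text
scene blue 58 [660.1 110.5]
scene yellow 51 [660.7 -49.8]
side blue 27 [663.  113.9]
```

View pics/c5.png

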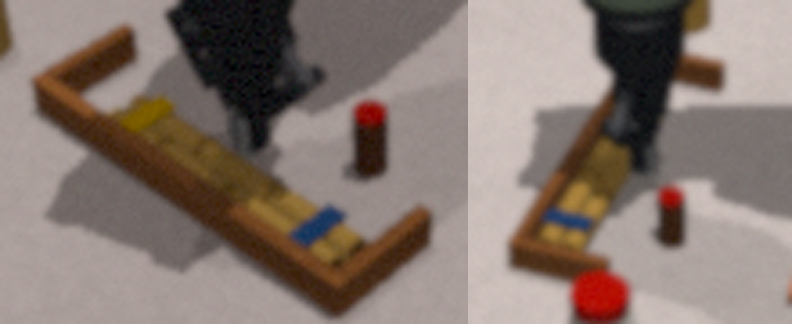

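The panel lies almost along the back wall, with the blue slat at crop (318, 226) and the yellow at (145, 115), both behind the wall edge. I'll press on in small steps until the force shows contact.

Request:
arm_command(commands=[[[1,0,0],0,1],[[1,0,0],0,1],[[0,0,0],0,1]])

```text
clock: 18.1
position: [0.632, 0.0178, 0.0112]
tool_rot: [3.142, 0.0, -0.002]
force: [-2.3, 0.6, 1.6]
grip_width: 0.0002
finger_force: 1.2
```

Request:
arm_command(commands=[[[1,0,0],0,1],[[0,0,0],0,1]])

```text
clock: 18.3
position: [0.6321, 0.0178, 0.0112]
tool_rot: [3.141, 0.002, -0.002]
force: [-8.6, 0.1, 6.0]
grip_width: -0.0001
finger_force: 4.4
```

Request:
arm_command(commands=[[[1,0,0],0,1],[[0,0,0],0,1]])

```text
clock: 18.5
position: [0.6322, 0.0178, 0.0111]
tool_rot: [3.141, 0.004, -0.002]
force: [-15.4, -0.3, 12.2]
grip_width: -0.0
finger_force: 7.5
```

The wall contact is firm, so I retreat and check.

Request:
arm_command(commands=[[[-3,0,0],0,1],[[-7,0,0],0,1],[[-15,0,0],0,1],[[-15,0,0],0,1],[[-10,0,30],0,1],[[-10,0,40],0,1],[[-20,-10,40],0,1],[[-30,-20,30],0,1],[[-30,-20,0],0,1],[[-20,-20,0],0,1],[[0,0,0],0,1]])

```text
clock: 19.6
position: [0.4718, -0.0549, 0.1518]
tool_rot: [3.14, 0.0, -0.006]
force: [-0.8, 0.7, 0.7]
grip_width: 0.0001
finger_force: 0.0
```

```bash
python3 - <<'E'
from h import *
slats('12')
a=cv2.imread('pics/scene12.png')[150:290,150:360]; b=cv2.imread('pics/side12.png')[160:290,200:330]
a=cv2.resize(a,None,fx=2.3,fy=2.3,interpolation=2); b=cv2.resize(b,(322,322),interpolation=2)
cv2.imwrite('pics/c6.png',np.hstack([a[:322],b]) if len(a)==322 else a)
E
```

```text
scene blue 55 [660.5 110.6]
scene yellow 64 [662.3 -49.8]
side blue 28 [663.8 114.4]
side yellow 40 [663.3 -44.8]
```

View pics/c6.png

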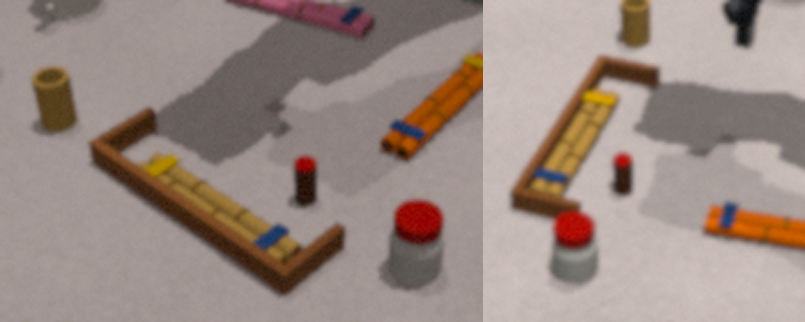

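The panel lies flat along the back wall, with the blue slat at crop (272, 237) and the yellow at (160, 166). Both slats are at x≈662, the rest of the scene is undisturbed, and the arm is clear, so I hand it in.

```bash
python3 -c "
from workcell import ticket
print(ticket.job_done())"
```

```text
the job is handed in; nothing more can be done
None
```

The job is handed in: the bamboo panel lies along the bay's back wall, pushed in blue end first behind the post and then yellow end, with the bystanders in view unmoved and the arm clear at about 20 s.

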